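# Index a carving blank against its alignment bar and lock it

## Robot

A 6-joint arm with a two-finger parallel gripper is mounted at the origin on the work surface. World frame = base frame: x ahead of the robot, y to its left, z up, the work surface at z = 0. Lengths are in m, angles in rad, forces in N, time in s.
With the tool pointing down it reaches from about 0.25 to 0.775 m from the base axis. Payload 4 kg.
Tool frame: the origin (TCP) lies at the very end of the fingers, on their centre line; the grasp point (between the pads) lies 19 mm behind it; x points along the fingers, z is the direction in which the jaws open and shut, and the axes are right-handed (so a half turn about x gives the same grasp; the last joint's range is limited). The gripper opens to 94 mm and grips with 3 to 60 N. Pads are 16 mm wide; open, the fingers measure 119 mm over their backs; the gripper's body (75 mm by 177 mm) begins 78 mm behind the grasp point.
Start: joints at [-1.391, 0.087, 1.371, -0, 1.684, -0.103], TCP at [0.153, -0.528, 0.206] pointing down, gripper open.
Joint ranges: [-3.1, 3.1], [-0.76, 2.03], [0.27, 2.55], [-1.08, 4.22], [0.17, 2.65], [-2.57, 2.57]. Speed limits (rad/s): [2.79, 2.79, 3.14, 3.14, 3.14, 3.14].

## Interface

Orientations are given as a unit quaternion [x, y, z, w].
In Python, from cell import arm gives the robot as it stands.
- The arm moves only by the shell command python3 -m pendant 'ROWS' [OPENING] [FORCE]. ROWS is JSON, a list that holds one entry, the list of rows, each a list of 6 numbers: the shift along the tool's x, y, z in cm, then the turn, a rotation vector about the tool's x, y, z in degrees. In form: [[[dx, dy, dz, rx, ry, rz], ...]]. A call has 1 to 12 rows; each row shifts and turns the pose as measured when the row begins, along the tool's axes as they then stand; what a row does not reach is not made up. A row lasts 1/10 s, in which the tool goes at most 50 mm and 8.59 degrees, less where a joint would pass 70% of its speed; a pose out of reach is approached as far as the arm can. A call is refused whole if a number of a shift passes 5 or a number of a turn 8.59, either way. A call with a gripper value outside its range is refused whole. OPENING is the closure, from -1 (fully open) to 1 (shut), set as the call begins (- or left out, the last holds). The fingers move at their own pace and stop on an object; FORCE is the grip in N (left out, the last holds). Time passes only in rows, so rows that do not move let the fingers close. It gives the time, the measured TCP pose, the force and the opening at its end, in the units of the state.
- arm.read_state(): the state, without advancing time (a new reading comes with each control period).
- arm.grab_frame(name): name is "scene" or "side" or "wrist"; returns (picture, depth): 480x640x3 uint8, red, green, blue; 480x640 float32, m along the optical axis (not along the pixel's ray), 0 where there is no reading.
- arm.camera_info(name): a dict with "intrinsics" (3x3 intrinsics, pixels), "R" (3x3) and "t" (3): a world point X has camera coordinates R X + t; the wrist camera has in their place "mount" (4x4, takes a point from camera to tool coordinates, whose origin is the TCP and whose axes are the tool frame's). Camera axes: x right, y down, z forward; pixel columns grow to the right and rows downward; lengths in m; the calibration is good to about 2 mm. A picture is of the moment at which its call begins: read the wrist's pose just before it. camera_info takes no time and is no camera call.
- arm.hand_in(): hands the job in, once; it reports no verdict.
The state is a dict: "clock": time; "qpos": joint angles; "qvel": joint speeds; "joint_efforts": joint torques, N m; "tool_pos": TCP position; "tcp_rot": TCP orientation; "wrist_force": force on the tool from outside, world axes, zero at the start; "ft_torque": the same for the moment, N m; "gripper_width": finger opening in m.
Only numpy, scipy, OpenCV 4.12 (cv2) and the standard library are available. Lean on these libraries where they do the work, as an engineer would, in place of code of your own. Each camera call takes 0.05 s, during which the arm holds its last target. There are 200 camera calls.

## Task

On the plywood carving jig, turn the flat-edged wooden disc by its dowel until its flat lies flush against the steel alignment bar, and press it there gently but firmly, with about 8 newtons on top of the force it takes to turn it, for about a second without denting the wood. Then push the lock slide fully home into the notch in the disc's rim, so that the disc stays locked with its flat against the bar, and let go. Leave the chisel, the tin and the offcut where they are.

Things in the scene. Friction and masses are not known exactly. Their poses are not given: they have to be found in the camera images.
- jig: Fixed plywood carving jig on the bench: board 265 x 200 x 18 mm (own x -162 to 102, y -100 to 100 mm). Origin on the disc's pivot axis at bench level; x points from the lock slide to the alignment bar, y left, z up. At the origin stands a fixed pivot bolt (16 mm, with a 30 mm washer and a nut, top 52 mm over the bench). Two guide blocks flank the slide (tops 34 mm over the bench).
- bar: Rigid steel alignment bar fixed on the board: 20 (x) x 46 (y) x 20 mm, top 38 mm over the bench. Origin at the centre of its underside, at (35, 58, 18) mm in the jig's frame, axes as the jig's. Its face towards the pivot is 25 mm from the pivot axis; it stands only on the jig's +y side (y 35 to 81 mm).
- disc: Loose wooden disc, about 220 g, radius 70, 20 mm thick, on the board (top 38 mm over the bench), held down by a sprung washer and turning stiffly on the pivot with 0.6 mm play. Origin on the pivot axis at its underside; own +x points out through the middle of the flat. It starts 0.4 to 1.4 rad anticlockwise (from above) of flush: turn it clockwise until the bar stops it; then its x is the jig's x.
- dowel (a point): Wooden turning dowel fixed upright in the disc: 14 mm thick, 38 to 68 mm over the bench, 60 mm from the pivot, 120 degrees clockwise from the disc's own x axis. The point is on its axis, 53 mm over the bench; axes as the disc's. Pushed along its circle it turns the disc with a steady 4 to 15 N (friction, differs each time); what is added once the bar stops the flat presses on the bar.
- slide_knob (a point): Upright steel post, 14 mm thick, on the lock slide, 31 to 65 mm over the bench, to push by; the point is on its axis, 48 mm over the bench. It starts 109 mm from the pivot at the jig's -x and moves along the jig's +x; axes as the jig's. The slide is a steel bar 70 x 12 x 12 mm with a tapered nose; it moves with 2 to 3 N and enters the notch only when the disc lies flush (1.5 degrees or so).
- slide (a joint): Travel of the lock slide in m: 0 is out, 0.020 is fully home (an end stop), growing towards the disc. It stays where it is left.
- chisel: Bystander: chisel, 245 mm long, lying on the bench beyond the jig; leave it alone.
- wax_tin: Bystander: round tin, 68 mm wide and 45 mm high, standing on the bench to the jig's right; leave it alone.
- offcut: Bystander: wooden offcut 110 x 50 x 30 mm on the bench to the jig's left; leave it alone.
- flat (a point): Middle of the disc's flat edge, half-way up, 25 mm from the pivot along the disc's own x; the flat is 131 mm long. Axes as the disc's.
- notch (a point): Mouth of the notch in the disc's rim, 70 mm from the pivot at the disc's own -x, half-way up; 16 mm wide, 20 mm deep towards the pivot. Axes as the disc's.

How it is judged:
On the way:
1. the disc's flat lies flush against the bar (within 2 degrees) and is pressed on it with more than 5 N for half a second, the slide still out (angle between the x axis of disc and the x axis of jig, either way round below 0.035 rad and contact force between disc and bar above 5 N and value of joint slide below 0.012 m), for 0.5 s.
At the end, for the whole second after the job is handed in: The lock slide is home (within 3 mm of its stop) in the notch, the disc lies down on the board round its pivot with its flat within 2 degrees of the bar, and all is released and at rest (value of joint slide above 0.017 m and angle between the x axis of disc and the x axis of jig, either way round below 0.035 rad and horizontal distance between disc and jig below 0.003 m and z of disc in the frame of jig below 0.022 m and angular speed of disc below 0.05 rad/s and velocity of joint slide below 0.005 m/s); the robot touches nothing.
It fails at once if the disc is pressed on the bar with more than 12 N, which dents the wood (contact force between disc and bar above 12 N).
It fails at once if a bystander (chisel, tin or offcut) is moved by more than 15 mm (distance of any of chisel, wax_tin, offcut from where it was at the start of the episode above 0.015 m).
It also fails if it takes over 72 s, if anything falls off the work surface, if the arm or the gripper's body presses on something with over 40 N, if the wrist force passes 120 N, or if a joint passes its speed limit or range.

## Working session

There is one attempt and no reset: what is moved stays moved. The work goes in short steps, Python scripts to look and compute and a shell command to move; the robot and the scene stay as the last step left them, time stands still between calls to the robot, and variables do not carry over. Pictures are saved under pics/ and viewed, about 8 in all and at most 12, crops included, and the job is handed in when it is done.

```bash
mkdir -p pics; ls
python3 - <<'E'
from cell import arm
import cv2,numpy as np
s=arm.read_state();print({k:np.round(v,3).tolist() for k,v in s.items()})
for n in ("scene","side"):
    p,d=arm.grab_frame(n);cv2.imwrite(f"pics/{n}0.png",p[:,:,::-1]);np.save(f"pics/{n}0.npy",d)
    c=arm.camera_info(n);R=np.array(c["R"]);print(n,c["intrinsics"],np.round(R,3).tolist(),np.round(-R.T@np.array(c["t"]),3))
print(arm.camera_info("wrist"))
E
```

```text
pics
{'clock': 0.0, 'qpos': [-1.391, 0.088, 1.372, -0.0, 1.684, -0.103], 'qvel': [0.0, -0.0, 0.0, -0.003, 0.0, -0.001], 'joint_efforts': [0.0, -34.019, -30.242, 0.072, 0.033, -0.0], 'tool_pos': [0.153, -0.528, 0.204], 'tcp_rot': [0.425, 0.566, -0.424, 0.565], 'wrist_force': [0.059, -0.184, 0.026], 'ft_torque': [-0.073, 0.039, 0.029], 'gripper_width': 0.094}
scene [[437.55554651   0.         315.43383216]
 [  0.         437.55554651 242.27981598]
 [  0.           0.           1.        ]] [[0.555, 0.832, 0.007], [0.516, -0.338, -0.787], [-0.652, 0.44, -0.617]] [ 1.118 -0.238  0.496]
side [[478.95933047   0.         310.98081078]
 [  0.         478.95933047 231.71861356]
 [  0.           0.           1.        ]] [[-0.846, -0.532, 0.021], [-0.337, 0.504, -0.795], [0.413, -0.68, -0.606]] [0.305 0.621 0.567]
{'intrinsics': array([[368.97519747,   0.        , 324.29476817],
       [  0.        , 368.97519747, 234.97497694],
       [  0.        ,   0.        ,   1.        ]]), 'mount': array([[-9.38383613e-04, -2.73264984e-01,  9.61938339e-01,
        -1.78232812e-01],
       [-1.17519572e-04, -9.61938726e-01, -2.73265209e-01,
         7.86530668e-02],
       [ 9.99999553e-01, -3.69474176e-04,  8.70553553e-04,
         1.42931154e-03],
       [ 0.00000000e+00,  0.00000000e+00,  0.00000000e+00,
         1.00000000e+00]])}
```

View pics/scene0.png

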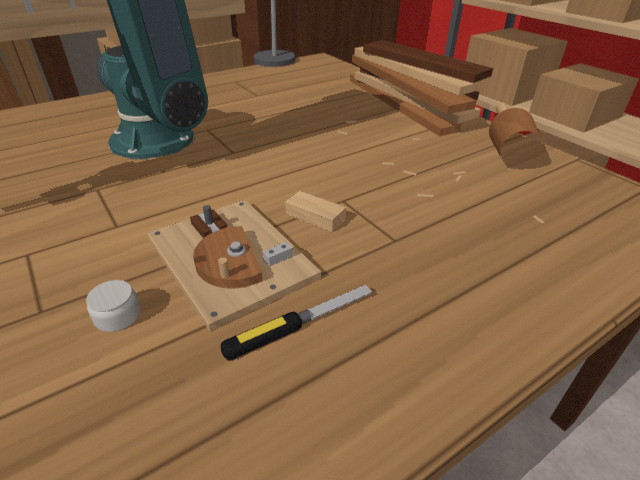

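The scene view shows the jig around (235,260): bolt at (236,247), dowel at (223,268), knob at (208,215), bar at (278,253). The tin is at (113,305), the chisel at (300,320) and the offcut at (316,210).

```bash
cat > h.py <<'E'
import numpy as np, cv2
from cell import arm
def ray_z(n,u,v,z):
    "world point on pixel ray (u,v) at height z"
    c=arm.camera_info(n);K=np.array(c["intrinsics"]);R=np.array(c["R"]);t=np.array(c["t"])
    C=-R.T@t;r=R.T@np.linalg.solve(K,[u,v,1.]);return C+r*(z-C[2])/r[2]
E
python3 - <<'E'
import cv2
p=cv2.imread("pics/scene0.png")[190:330,140:330];cv2.imwrite("pics/crop_s.png",cv2.resize(p,None,fx=4,fy=4,interpolation=cv2.INTER_CUBIC))
E
```

```text
(no output)
```

View pics/crop_s.png

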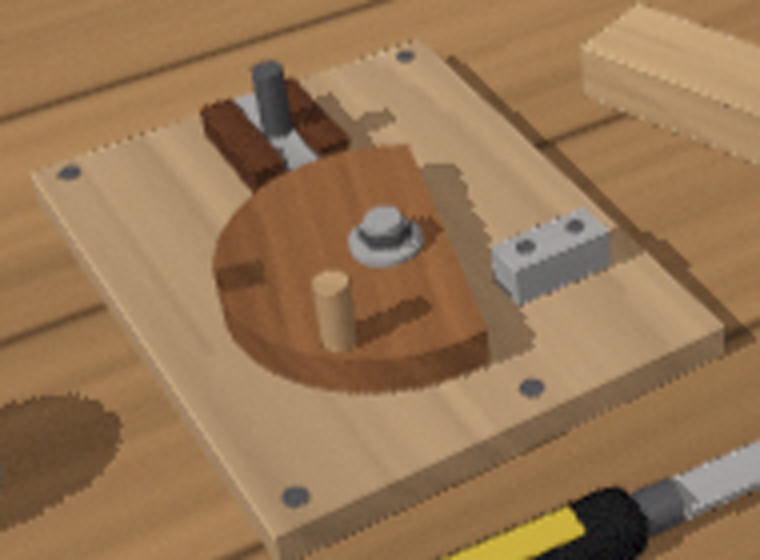

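View pics/side0.png

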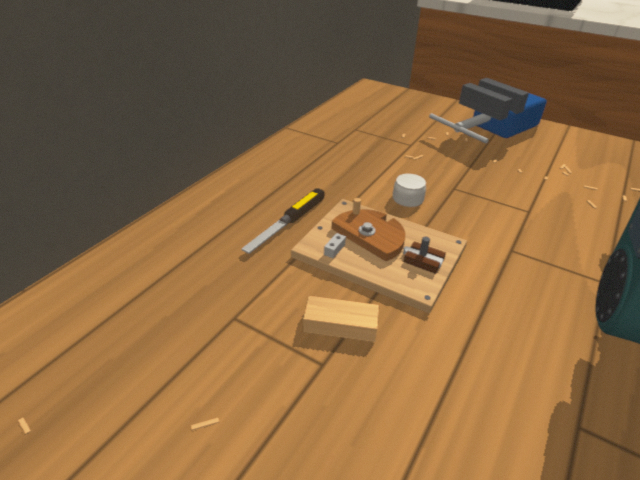

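The crop shows bolt top (385,215), knob top (268,68), dowel top (333,279) and bar top (552,242). Board corners are (35,173), (420,43), (725,328) and (280,540). In the side view: bolt (367,227), knob top (425,240), dowel top (357,201).

Run:
```python
from h import *
P={}
for n,x,y,z in [("bolt",385,213,.052),("knob",268,68,.065),("dowel",333,279,.068),("bar",552,242,.038),("cA",35,173,.018),("cB",420,43,.018),("cC",725,328,.018),("cD",280,540,.018)]:
    P[n]=ray_z("scene",140+(x+.5)/4-.5,190+(y+.5)/4-.5,z);print(n,P[n].round(4))
for n,u,v,z in [("bolt",367,226,.052),("knob",425,240,.065),("dowel",357,201,.068)]: print("side",n,ray_z("side",u,v,z).round(4))
b=P["bolt"]
for n in P:
    d=(P[n]-b)[:2];print(n,np.hypot(*d).round(4),np.degrees(np.arctan2(d[1],d[0])).round(1))
# jig fit: board corners + knob + bar + bolt
J=np.array([[-.162,.1],[-.162,-.1],[.102,-.1],[.102,.1],[-.109,0],[.035,.058],[0,0]])
cs=[P[k][:2] for k in("cA","cB","cC","cD")]
for rot in range(2):
    W=np.array([cs[(i+s)%4] for i in range(4) for s in [0]][::1])
q=[P["cB"],P["cA"],P["cD"],P["cC"],P["knob"],P["bar"],P["bolt"]]
W=np.array([a[:2] for a in q]);mj=J.mean(0);mw=W.mean(0)
U,S,V=np.linalg.svd((J-mj).T@(W-mw));R=(U@np.diag([1,np.linalg.det(U@V)])@V).T
t=mw-R@mj;print("jig",t.round(4),np.degrees(np.arctan2(R[1,0],R[0,0])).round(2),"res",((J@R.T+t-W)*1000).round(1).tolist())
```

```text
bolt [ 0.5788 -0.0315  0.052 ]
knob [ 0.4715 -0.0356  0.065 ]
dowel [ 0.6241 -0.0728  0.068 ]
bar [0.6173 0.0243 0.038 ]
cA [ 0.4242 -0.1353  0.018 ]
cB [0.4213 0.0593 0.018 ]
cC [0.6823 0.0671 0.018 ]
cD [ 0.6885 -0.129   0.018 ]
side bolt [ 0.5806 -0.0288  0.052 ]
side knob [ 0.4728 -0.0318  0.065 ]
side dowel [ 0.6238 -0.0692  0.068 ]
bolt 0.0 0.0
knob 0.1074 -177.8
dowel 0.0613 -42.4
bar 0.0678 55.4
cA 0.1862 -146.1
cB 0.1818 150.0
cC 0.1429 43.6
cD 0.1467 -41.6
jig [ 0.5828 -0.0334] 1.41 res [[-2.9, 3.3], [-1.0, -2.1], [-1.3, -1.9], [-0.1, 2.0], [2.3, -0.5], [-1.0, 1.1], [3.9, -1.9]]
```

```bash
cat >> h.py <<'E'
from scipy.spatial.transform import Rotation as Ro
def go(p=None,jaw=None):
    "print remaining shift (tool axes, cm) to p and turn (deg, tool axes) to point down with jaw axis (z) at world yaw `jaw` deg"
    s=arm.read_state();R=Ro.from_quat(s["tcp_rot"]).as_matrix()
    print("t",round(s["clock"],2),"tcp",np.round(s["tool_pos"],4),"x",R[:,0].round(3),"y",R[:,1].round(3),"z",R[:,2].round(3),"jaw yaw",np.degrees(np.arctan2(R[1,2],R[0,2])).round(1),"F",np.round(s["wrist_force"],2),"q",np.round(s["qpos"],2),"w",round(float(s["gripper_width"]),4))
    if p is not None: print("shift cm",(R.T@(np.array(p)-s["tool_pos"])*100).round(2))
    if jaw is not None:
        a=np.radians(jaw);z=np.array([np.cos(a),np.sin(a),0]);x=np.array([0,0,-1.]);T=np.column_stack([x,np.cross(z,x),z])
        print("turn",np.degrees(Ro.from_matrix(R.T@T).as_rotvec()).round(2))
E
python3 - <<'E'
from h import *
go([.60,-.09,.16],48);go(None,-132)
E
```

```text
t 0.1 tcp [ 0.1534 -0.5277  0.2044] x [-0.     0.002 -1.   ] y [0.96  0.279 0.   ] z [ 0.279 -0.96  -0.002] jaw yaw -73.8 F [-0.27  0.51 -0.24] q [-1.39  0.09  1.37 -0.    1.68 -0.1 ] w 0.0939
shift cm [  4.51  55.1  -29.56]
turn [-1.218e+02 -6.000e-02 -1.200e-01]
t 0.1 tcp [ 0.1534 -0.5277  0.2044] x [-0.     0.002 -1.   ] y [0.96  0.279 0.   ] z [ 0.279 -0.96  -0.002] jaw yaw -73.8 F [-0.27  0.51 -0.24] q [-1.39  0.09  1.37 -0.    1.68 -0.1 ] w 0.0939
turn [ 5.82e+01 -1.10e-01  5.00e-02]
```

```bash
python3 -m pendant '[[[0.2,4.6,-2.46,0,0,0],[0.2,4.6,-2.46,0,0,0],[0.2,4.6,-2.46,0,0,0],[0.2,4.6,-2.46,0,0,0],[0.2,4.6,-2.46,0,0,0],[0.2,4.6,-2.46,0,0,0],[0.2,4.6,-2.46,0,0,0],[0.2,4.6,-2.46,0,0,0],[0.2,4.6,-2.46,0,0,0],[0.2,4.6,-2.46,0,0,0],[0.2,4.6,-2.46,0,0,0],[0.2,4.6,-2.46,0,0,0]]]' 0.53 60
python3 -m pendant '[[[0,0,0,-8.5,0,0],[0,0,0,-8.5,0,0],[0,0,0,-8.5,0,0],[0,0,0,-8.5,0,0],[0,0,0,-8.5,0,0],[0,0,0,-8.5,0,0],[0,0,0,-8.5,0,0],[0,0,0,-8.5,0,0],[0,0,0,-8.5,0,0],[0,0,0,-8.5,0,0],[0,0,0,-8.5,0,0],[0,0,0,-8.5,0,0]]]'
python3 -c "
from h import *
go([.6245,-.071,.15],48)"
```

```text
clock: 1.3
tool_pos: [0.5823, -0.1085, 0.1748]
tcp_rot: [0.429, 0.566, -0.428, 0.559]
wrist_force: [0.5, -0.7, 0.6]
gripper_width: 0.022
clock: 2.5
tool_pos: [0.5823, -0.0988, 0.1622]
tcp_rot: [-0.168, 0.693, 0.183, 0.677]
wrist_force: [0.1, -0.1, -0.8]
gripper_width: 0.0217
t 2.5 tcp [ 0.5823 -0.0988  0.1622] x [-0.027  0.015 -1.   ] y [-0.481  0.876  0.026] z [ 0.876  0.482 -0.016] jaw yaw 28.8 F [ 0.05 -0.13 -0.84] q [-0.27  0.21  1.32  0.01  1.64 -0.77] w 0.0217
shift cm [1.14 0.38 5.06]
turn [-19.21  -0.69  -1.61]
```

```bash
python3 -m pendant '[[[0.4,0.13,1.69,0,-0.7,-1.6],[0.4,0.13,1.69,0,0,0],[0.4,0.13,1.69,0,0,0],[0,0,0,-8.5,0,0],[0,0,0,-8.5,0,0],[0,0,0,-3,0,0],[0,0,0,0,0,0]]]'
python3 - <<'E'
from h import *
go([.6245,-.071,.15],48)
s=arm.read_state();p,d=arm.grab_frame("wrist");cv2.imwrite("pics/w1.png",p[:,:,::-1])
E
```

```text
clock: 3.2
tool_pos: [0.6266, -0.0678, 0.1433]
tcp_rot: [-0.295, 0.646, 0.297, 0.638]
wrist_force: [-0.5, -1.0, 0.2]
gripper_width: 0.022
t 3.2 tcp [ 0.6266 -0.0678  0.1433] x [-0.012 -0.002 -1.   ] y [-0.76   0.649  0.008] z [ 0.649  0.76  -0.009] jaw yaw 49.5 F [-0.47 -1.01  0.17] q [-0.2   0.29  1.25 -0.    1.61 -1.06] w 0.022
shift cm [-0.67 -0.04 -0.39]
turn [ 1.5  -0.54 -0.47]
```

View pics/w1.png

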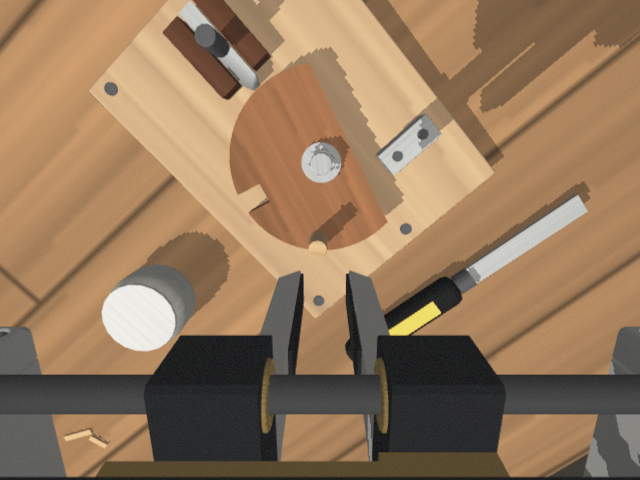

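The wrist view shows the dowel top at (317,246), bolt top at (321,160) and knob top at (205,36). The bar screws are at (397,156) and (423,133), and the fingertips are at (289,275) and (360,275).

```bash
cat >> h.py <<'E'
def wray(u,v,z,s):
    c=arm.camera_info("wrist");M=np.array(c["mount"]);R=Ro.from_quat(s["tcp_rot"]).as_matrix()
    C=R@M[:3,3]+s["tool_pos"];r=R@M[:3,:3]@np.linalg.solve(np.array(c["intrinsics"]),[u,v,1.]);return C+r*(z-C[2])/r[2]
E
python3 - <<'E'
from h import *
s=arm.read_state();W={}
for n,u,v,z in [("bolt",321,160,.052),("knob",205,36,.065),("dowel",317,246,.068),("bars",410,144.5,.038),("cL",92,92,.018),("cR",493,172,.018)]:
    W[n]=wray(u,v,z,s);print(n,W[n].round(4))
for n in W:
    d=(W[n]-W["bolt"])[:2];print(n,np.hypot(*d).round(4),np.degrees(np.arctan2(d[1],d[0])).round(1))
E
```

```text
bolt [ 0.5785 -0.0332  0.052 ]
knob [ 0.4722 -0.038   0.065 ]
dowel [ 0.6221 -0.0741  0.068 ]
bars [0.6136 0.0239 0.038 ]
cL [ 0.4249 -0.1367  0.018 ]
cR [0.6779 0.0648 0.018 ]
bolt 0.0 0.0
knob 0.1065 -177.4
dowel 0.0598 -43.2
bars 0.067 58.4
cL 0.1852 -146.0
cR 0.1396 44.6
```

```bash
python3 -m pendant '[[[0,0,-0.66,2.5,-0.5,-0.5],[0,0,0,0,0,0],[2,0,0,0,0,0],[2,0,0,0,0,0],[0,0,0,0,0,0]]]'
python3 -c "
from h import *
go([.6225,-.073,.045],47)"
```

```text
clock: 3.75
tool_pos: [0.6237, -0.0721, 0.1021]
tcp_rot: [-0.28, 0.649, 0.28, 0.649]
wrist_force: [-0.4, -0.2, 0.5]
gripper_width: 0.022
t 3.75 tcp [ 0.6237 -0.0721  0.1021] x [ 0. -0. -1.] y [-0.728  0.686 -0.   ] z [0.686 0.728 0.   ] jaw yaw 46.7 F [-0.37 -0.22  0.55] q [-0.21  0.3   1.33  0.    1.51 -1.02] w 0.022
shift cm [ 5.71  0.03 -0.15]
turn [-0.28  0.01  0.01]
```

```bash
python3 -m pendant '[[[1.5,0,-0.1,0,0,0],[1.5,0,0,0,0,0],[1.4,0,0,0,0,0],[0.8,0,0,0,0,0],[0,0,0,0,0,0]]]'
python3 - <<'E'
from h import *
go([.6225,-.073,.045],47)
p,d=arm.grab_frame("wrist");cv2.imwrite("pics/w2.png",p[:,:,::-1])
E
```

```text
clock: 4.25
tool_pos: [0.624, -0.0727, 0.0471]
tcp_rot: [-0.281, 0.649, 0.28, 0.65]
wrist_force: [0.1, 0.6, -0.6]
gripper_width: 0.0217
t 4.25 tcp [ 0.624  -0.0727  0.0471] x [ 0.001 -0.    -1.   ] y [-0.728  0.686 -0.001] z [0.686 0.728 0.001] jaw yaw 46.7 F [ 0.08  0.65 -0.58] q [-0.21  0.34  1.4   0.    1.41 -1.02] w 0.0217
shift cm [ 0.21  0.09 -0.13]
turn [-0.28  0.05  0.07]
```

View pics/w2.png

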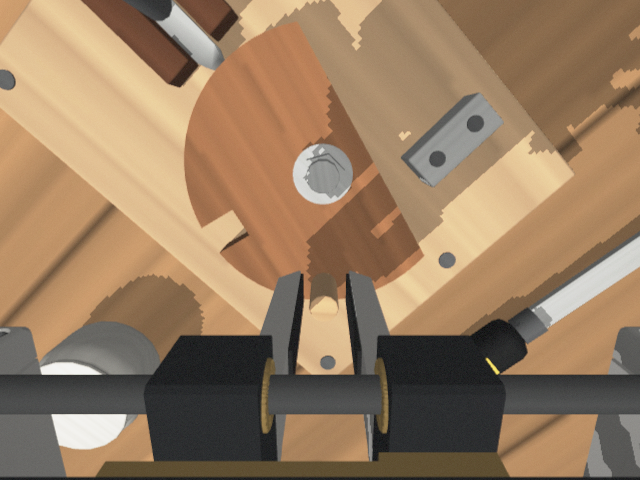

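The dowel sits between the fingers. I'll start the arc with a few rows to learn the lag and the friction.

```bash
python3 -m pendant '[[[0.1,0,-0.4,0,0,0],[0,0.03,-0.6,5,0,0],[0,0.03,-0.6,5,0,0],[0,0.03,-0.6,5,0,0],[0,0.03,-0.6,5,0,0]]]'
python3 -c "
from h import *
go()
s=arm.read_state();d=s['tool_pos'][:2]-np.array([.579,-.032]);print(np.hypot(*d),np.degrees(np.arctan2(d[1],d[0])),'Ftool',Ro.from_quat(s['tcp_rot']).inv().apply(s['wrist_force']))"
```

```text
clock: 4.8
tool_pos: [0.609, -0.0838, 0.0475]
tcp_rot: [-0.157, 0.681, 0.162, 0.697]
wrist_force: [6.0, 3.8, -5.9]
gripper_width: 0.0218
t 4.8 tcp [ 0.609  -0.0838  0.0475] x [ 0.02   0.012 -1.   ] y [-0.44   0.898  0.002] z [0.898 0.44  0.024] jaw yaw 26.1 F [ 5.96  3.8  -5.94] q [-0.24  0.29  1.45  0.02  1.38 -0.7 ] w 0.0218
0.05983800759731235 -59.90159422051368 Ftool [6.10048696 0.77595859 6.88700168]
```

```bash
python3 -m pendant '[[[0,0.03,-0.6,4.2,-0.7,-0.3],[0,0.03,-0.6,4.2,-0.3,0],[0,0.03,-0.6,4.2,0,0],[0,0.03,-0.6,4.2,0,0],[0,0.03,-0.6,4.2,0,0],[0,0.03,-0.6,4.2,0,0],[0,0.03,-0.6,4.2,0,0],[0,0.03,-0.6,4.2,0,0]]]'
python3 -c "
from h import *
go(None,-10)
s=arm.read_state();d=s['tool_pos'][:2]-np.array([.579,-.032]);print(np.hypot(*d),np.degrees(np.arctan2(d[1],d[0])),'Ftool',Ro.from_quat(s['tcp_rot']).inv().apply(s['wrist_force']))"
```

```text
clock: 5.6
tool_pos: [0.5817, -0.0896, 0.0498]
tcp_rot: [0.063, 0.672, -0.047, 0.736]
wrist_force: [7.5, -1.3, -4.4]
gripper_width: 0.0221
t 5.6 tcp [ 0.5817 -0.0896  0.0498] x [ 0.093  0.015 -0.996] y [0.154 0.988 0.03 ] z [ 0.984 -0.156  0.089] jaw yaw -9.0 F [ 7.51 -1.25 -4.4 ] q [-0.27  0.19  1.58  0.04  1.29 -0.13] w 0.0221
turn [ 1.07  5.1  -1.74]
0.05767309386503755 -87.27391987397272 Ftool [ 5.05551423 -0.21307805  7.18992937]
```

```bash
python3 -m pendant '[[[0,0.03,-0.6,1,2,-1],[0,0.03,-0.6,2,2,-0.5],[0.1,0.03,-0.6,2,2,0],[0.1,0.03,-0.6,3,1.5,0],[0.1,0.03,-0.6,3,1.5,0]]]'
python3 -c "
from h import *
go(None,-20)
s=arm.read_state();d=s['tool_pos'][:2]-np.array([.579,-.032]);print(np.hypot(*d),np.degrees(np.arctan2(d[1],d[0])),'Ftool',Ro.from_quat(s['tcp_rot']).inv().apply(s['wrist_force']))"
```

```text
clock: 6.1
tool_pos: [0.5674, -0.0879, 0.0521]
tcp_rot: [0.129, 0.706, -0.123, 0.685]
wrist_force: [5.9, -2.8, -5.1]
gripper_width: 0.0222
t 6.1 tcp [ 0.5674 -0.0879  0.0521] x [-0.028  0.013 -1.   ] y [0.351 0.936 0.002] z [ 0.936 -0.351 -0.03 ] jaw yaw -20.5 F [ 5.95 -2.78 -5.06] q [-0.26  0.24  1.5   0.01  1.43  0.1 ] w 0.0222
turn [-0.54 -1.74 -0.14]
0.057108063101279576 -101.72663746562428 Ftool [ 4.85293067 -0.52505777  6.69291478]
```

```bash
python3 -m pendant '[[[0.15,0,-0.5,2,0,0],[0.15,0,-0.5,2,0.5,0],[0.15,0,-0.5,1.5,0.7,0],[0.15,0,-0.5,1.5,0.7,0]]]'
python3 -c "
from h import *
go(None,-28)
s=arm.read_state();d=s['tool_pos'][:2]-np.array([.579,-.032]);print(np.hypot(*d),np.degrees(np.arctan2(d[1],d[0])),'Ftool',Ro.from_quat(s['tcp_rot']).inv().apply(s['wrist_force']))"
```

```text
clock: 6.5
tool_pos: [0.5627, -0.0862, 0.0521]
tcp_rot: [0.174, 0.695, -0.167, 0.677]
wrist_force: [5.6, -4.1, -3.4]
gripper_width: 0.0218
t 6.5 tcp [ 0.5627 -0.0862  0.0521] x [-0.023  0.015 -1.   ] y [0.469 0.883 0.003] z [ 0.883 -0.468 -0.027] jaw yaw -27.9 F [ 5.62 -4.08 -3.36] q [-0.26  0.23  1.52  0.01  1.42  0.23] w 0.0218
turn [ 0.05 -1.56 -0.17]
0.056576883634486534 -106.69926355505115 Ftool [ 3.17353412 -0.9856491   6.96433272]
```

```bash
python3 -m pendant '[[[0.15,0,-0.5,0.5,-0.5,0],[0.15,0,-0.5,0.5,0,0],[0.15,0,-0.5,0.5,0,0],[0.15,0,-0.5,0.5,0,0],[0.15,0,-0.5,0.5,0,0],[0.15,0,-0.5,0.5,0,0],[0.15,0,-0.5,0,0,0],[0.15,0,-0.5,0,0,0]]]'
python3 -c "
from h import *
go(None,-29)
s=arm.read_state();d=s['tool_pos'][:2]-np.array([.579,-.032]);print(np.hypot(*d),np.degrees(np.arctan2(d[1],d[0])),'Ftool',Ro.from_quat(s['tcp_rot']).inv().apply(s['wrist_force']))"
```

```text
clock: 7.3
tool_pos: [0.5518, -0.0829, 0.0512]
tcp_rot: [0.189, 0.662, -0.193, 0.699]
wrist_force: [5.1, -3.0, -3.7]
gripper_width: 0.0222
t 7.3 tcp [ 0.5518 -0.0829  0.0512] x [ 0.05  -0.021 -0.999] y [0.52  0.854 0.008] z [ 0.853 -0.52   0.053] jaw yaw -31.4 F [ 5.1  -2.99 -3.71] q [-0.25  0.15  1.62 -0.01  1.32  0.3 ] w 0.0222
turn [-2.36  3.07 -0.38]
0.05770119745401684 -118.11165090798644 Ftool [4.02106319 0.0680926  5.70064682]
```

```bash
python3 -m pendant '[[[0.1,0,-0.45,-0.5,1,0],[0.1,0,-0.45,0,1,0],[0.1,0,-0.45,0,1,0]]]'
python3 - <<'E'
from h import *
go(None,-30)
s=arm.read_state();d=s['tool_pos'][:2]-np.array([.579,-.032]);print(np.hypot(*d),np.degrees(np.arctan2(d[1],d[0])),'Ftool',Ro.from_quat(s['tcp_rot']).inv().apply(s['wrist_force']))
p,_=arm.grab_frame("wrist");q,_=arm.grab_frame("scene")
cv2.imwrite("pics/w3.png",np.hstack([cv2.resize(p,(400,300)),cv2.resize(q[190:330,140:327],(400,300))])[:,:,::-1])
E
```

```text
clock: 7.6
tool_pos: [0.5487, -0.0818, 0.0516]
tcp_rot: [0.189, 0.672, -0.188, 0.691]
wrist_force: [9.0, -4.5, -6.8]
gripper_width: 0.0223
t 7.6 tcp [ 0.5487 -0.0818  0.0516] x [ 0.028 -0.005 -1.   ] y [0.513 0.858 0.01 ] z [ 0.858 -0.513  0.026] jaw yaw -30.9 F [ 9.04 -4.53 -6.76] q [-0.25  0.16  1.6   0.    1.35  0.29] w 0.0223
turn [-0.9   1.52 -0.53]
0.05830032400507547 -121.34981882925422 Ftool [7.03077988 0.68818651 9.90667486]
```

View pics/w3.png

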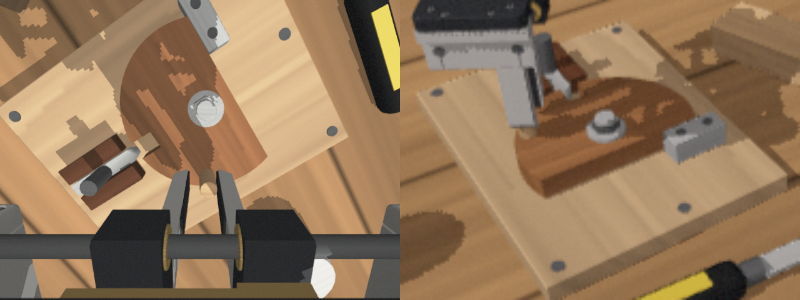

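Contact: the flat meets the bar, and the force has risen to 9.9 N over roughly 6.8 N of friction. I'll ramp it gently from here.

```bash
cat > f.py <<'E'
from h import *
go(None,-30)
s=arm.read_state();d=s['tool_pos'][:2]-np.array([.579,-.032]);print(np.hypot(*d),np.degrees(np.arctan2(d[1],d[0])),'Ftool',Ro.from_quat(s['tcp_rot']).inv().apply(s['wrist_force']))
E
python3 -m pendant '[[[0.15,0,-0.5,0,0.5,0],[0.15,0,-0.5,0,0.5,0]]]'; python3 f.py
```

```text
clock: 7.9
tool_pos: [0.5487, -0.0818, 0.0517]
tcp_rot: [0.19, 0.669, -0.188, 0.693]
wrist_force: [9.5, -5.6, -6.4]
gripper_width: 0.0222
t 7.9 tcp [ 0.5487 -0.0818  0.0517] x [ 0.034 -0.006 -0.999] y [0.514 0.857 0.012] z [ 0.857 -0.515  0.032] jaw yaw -31.0 F [ 9.49 -5.58 -6.39] q [-0.25  0.15  1.61  0.    1.34  0.29] w 0.0222
turn [-0.97  1.85 -0.69]
0.058249249344543994 -121.32460876717909 Ftool [ 6.74414942  0.02029077 10.79736728]
```

```bash
python3 -m pendant '[[[0.15,0,-0.55,0,0.5,0],[0.15,0,-0.6,0,0.5,0],[0.15,0,-0.6,0,0.5,0]]]'; python3 f.py
```

```text
clock: 8.2
tool_pos: [0.5488, -0.0817, 0.0516]
tcp_rot: [0.191, 0.663, -0.188, 0.699]
wrist_force: [12.4, -5.8, -7.8]
gripper_width: 0.0219
t 8.2 tcp [ 0.5488 -0.0817  0.0516] x [ 0.049 -0.01  -0.999] y [0.516 0.857 0.017] z [ 0.855 -0.516  0.047] jaw yaw -31.1 F [12.43 -5.79 -7.78] q [-0.25  0.14  1.62  0.    1.33  0.29] w 0.0219
turn [-1.08  2.71 -0.95]
0.05817813636560656 -121.30478318856451 Ftool [ 8.44108608  1.3268972  13.25462612]
```

```bash
python3 -m pendant '[[[0.15,0,-0.62,0,1,0],[0.15,0,-0.62,0,1,0],[0.15,0,-0.62,0,1,0],[0.15,0,-0.62,0,1,0],[0.15,0,-0.62,0,1,0],[0.15,0,-0.62,0,1,0]]]'; python3 f.py
```

```text
clock: 8.8
tool_pos: [0.5486, -0.0815, 0.0518]
tcp_rot: [0.197, 0.669, -0.184, 0.693]
wrist_force: [11.0, -5.8, -8.3]
gripper_width: 0.0223
t 8.8 tcp [ 0.5486 -0.0815  0.0518] x [ 0.037  0.008 -0.999] y [0.519 0.855 0.026] z [ 0.854 -0.519  0.028] jaw yaw -31.3 F [10.96 -5.78 -8.25] q [-0.26  0.15  1.61  0.02  1.34  0.28] w 0.0223
turn [-1.27  1.61 -1.49]
0.05805480437243458 -121.54003719076475 Ftool [ 8.61151168  0.52395142 12.13302406]
```

```bash
python3 -m pendant '[[[0.15,0,-0.65,0,0.8,-0.5],[0.15,0,-0.68,0,0.6,0],[0.15,0,-0.68,0,0.6,0],[0.15,0,-0.68,0,0.6,0]]]'; python3 f.py
```

```text
clock: 9.2
tool_pos: [0.5487, -0.0815, 0.0517]
tcp_rot: [0.196, 0.663, -0.188, 0.698]
wrist_force: [13.5, -6.5, -8.8]
gripper_width: 0.0221
t 9.2 tcp [ 0.5487 -0.0815  0.0517] x [ 0.051 -0.003 -0.999] y [0.521 0.853 0.024] z [ 0.852 -0.522  0.045] jaw yaw -31.5 F [13.46 -6.51 -8.81] q [-0.26  0.14  1.62  0.01  1.33  0.29] w 0.0221
turn [-1.46  2.57 -1.34]
0.058041275684326786 -121.45372375667247 Ftool [ 9.49727936  1.25582758 14.47036588]
```

```bash
python3 -m pendant '[[[0.15,0,-0.68,0,0.7,0],[0.15,0,-0.68,0,0.7,0],[0.15,0,-0.68,0,0.7,0],[0.15,0,-0.68,0,0.7,0],[0.15,0,-0.68,0,0.7,0],[0.15,0,-0.68,0,0.7,0],[0.15,0,-0.68,0,0.7,0],[0.15,0,-0.68,0,0.7,0]]]'; python3 f.py
```

```text
clock: 10.0
tool_pos: [0.5492, -0.0815, 0.0515]
tcp_rot: [0.199, 0.651, -0.188, 0.708]
wrist_force: [12.6, -7.6, -9.7]
gripper_width: 0.0222
t 10.0 tcp [ 0.5492 -0.0815  0.0515] x [ 0.082 -0.006 -0.997] y [0.525 0.85  0.038] z [ 0.847 -0.526  0.073] jaw yaw -31.9 F [12.64 -7.6  -9.74] q [-0.26  0.12  1.65  0.02  1.29  0.29] w 0.0222
turn [-1.77  4.21 -2.09]
0.05777641986974891 -121.05622433289956 Ftool [10.78415901 -0.19122251 13.99307119]
```

Pressed at about 14 N total (7 N over friction) for over a second. I'll back off and lift clear, then head for the knob.

```bash
python3 -m pendant '[[[0,0,-0.2,0,0,0],[0,0,0.2,0,0,0],[0,0,0.2,0,0,0],[-1,0,0,0,0,0],[-3,0,0,0,0,0],[-3,0,0,0,0,0],[-2,0,0,-0,4,-2],[0,0,0,0,0,0]]]'
python3 - <<'E'
from h import *
go([.445,-.037,.14],-88)
s=arm.read_state();p,_=arm.grab_frame("wrist");cv2.imwrite("pics/w4.png",p[:,:,::-1])
E
```

```text
clock: 10.8
tool_pos: [0.5433, -0.0832, 0.1496]
tcp_rot: [0.194, 0.677, -0.193, 0.683]
wrist_force: [0.9, 0.4, -0.9]
gripper_width: 0.0218
t 10.8 tcp [ 0.5433 -0.0832  0.1496] x [ 0.007 -0.001 -1.   ] y [0.527 0.85  0.003] z [ 0.85  -0.527  0.007] jaw yaw -31.8 F [ 0.86  0.36 -0.93] q [-0.26  0.1   1.47  0.    1.57  0.3 ] w 0.0218
shift cm [  0.88  -1.26 -10.79]
turn [56.18  0.27 -0.34]
```

View pics/w4.png

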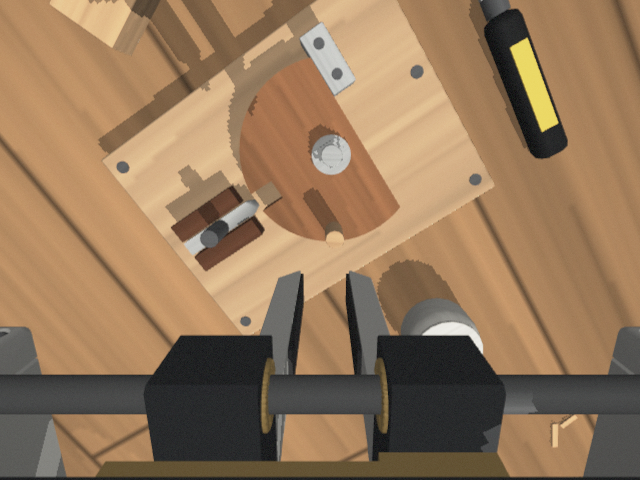

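The view shows the flat lined up with the bar and the slide's nose pointing at the notch. Knob top is at (212,232), bolt top at (332,154) and dowel top at (335,238).

Run:
```python
from h import *
s=arm.read_state();W={}
for n,u,v,z in [("bolt",332,154,.052),("knob",212,232,.065),("dowel",335,238,.068),("screw1",319,43,.038),("screw2",337,74,.038)]:
    W[n]=wray(u,v,z,s);print(n,W[n].round(4))
for a,b in (("bolt","dowel"),("knob","bolt"),("screw2","screw1")):
    d=(W[b]-W[a])[:2];print(a,b,np.hypot(*d).round(4),np.degrees(np.arctan2(d[1],d[0])).round(1))
go([*W["knob"][:2],.12],1.8)
```

```text
bolt [ 0.5801 -0.0343  0.052 ]
knob [ 0.4762 -0.0347  0.065 ]
dowel [ 0.5508 -0.0855  0.068 ]
screw1 [0.6124 0.0353 0.038 ]
screw2 [0.6127 0.0112 0.038 ]
bolt dowel 0.0591 -119.8
knob bolt 0.1039 0.3
screw2 screw1 0.0241 90.7
t 10.85 tcp [ 0.5421 -0.0829  0.1481] x [ 0.006 -0.001 -1.   ] y [0.527 0.85  0.002] z [ 0.85  -0.527  0.005] jaw yaw -31.8 F [ 0.79 -0.27 -0.27] q [-0.26  0.1   1.47  0.    1.57  0.3 ] w 0.0219
shift cm [ 2.77  0.61 -8.15]
turn [-33.61   0.32  -0.05]
```

```bash
python3 -m pendant '[[[0,0.2,-2.8,0,0,0],[0,0.2,-2.8,0,0,0],[0,0.2,-2.8,0,0,0],[0,0,0,-8.5,0,0],[0,0,0,-8.5,0,0],[0,0,0,-8.5,0,0],[0,0,0,-8,0,0],[0,0,0,0,0,0]]]' 0.45
python3 -c "
from h import *
go([.473,-.035,.08],1.5)"
```

```text
clock: 11.65
tool_pos: [0.4622, -0.0291, 0.1354]
tcp_rot: [-0.014, 0.709, 0.017, 0.705]
wrist_force: [-0.4, -0.1, -0.1]
gripper_width: 0.0258
t 11.65 tcp [ 0.4622 -0.0291  0.1354] x [-0.005  0.004 -1.   ] y [-0.044  0.999  0.004] z [ 0.999  0.044 -0.005] jaw yaw 2.5 F [-0.43 -0.11 -0.09] q [-0.19 -0.08  1.68  0.    1.55 -0.23] w 0.0258
shift cm [ 5.53 -0.66  1.08]
turn [ 1.01 -0.27 -0.23]
```

```bash
python3 -m pendant '[[[1.5,-0.66,1.1,1,0,0],[2,0,0,0,0,0],[0,0,0,0,0,0]]]'
python3 - <<'E'
from h import *
go([.473,-.035,.047],1.5)
s=arm.read_state();p,_=arm.grab_frame("wrist");cv2.imwrite("pics/w5.png",p[:,:,::-1])
E
```

```text
clock: 11.95
tool_pos: [0.4714, -0.0346, 0.097]
tcp_rot: [-0.004, 0.709, 0.008, 0.705]
wrist_force: [-0.5, -0.1, 0.6]
gripper_width: 0.026
t 11.95 tcp [ 0.4714 -0.0346  0.097 ] x [-0.006  0.005 -1.   ] y [-0.017  1.     0.005] z [ 1.     0.017 -0.006] jaw yaw 1.0 F [-0.45 -0.06  0.63] q [-0.2  -0.03  1.71  0.    1.47 -0.21] w 0.026
shift cm [ 5.   -0.07  0.19]
turn [-0.54 -0.33 -0.27]
```

View pics/w5.png

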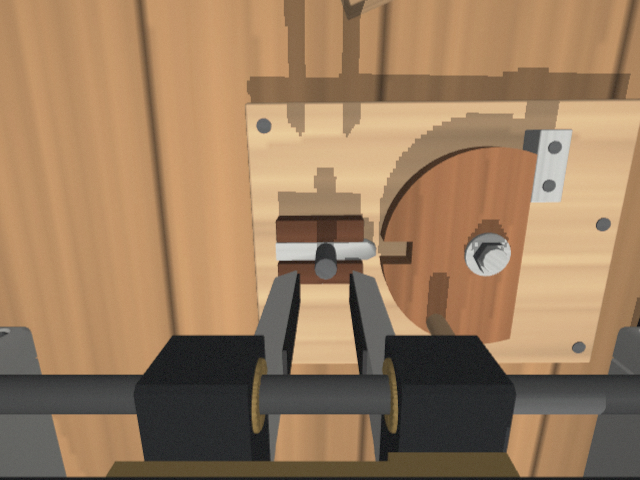

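The knob (326,266) is centred between the fingertips (295 and 352) and the nose points at the notch. Going down.

```bash
python3 -m pendant '[[[1.7,0,0.1,0,0,0],[1.7,0,0,0,0,0],[1.3,0,0,0,0,0],[0.2,0,0,0,0,0]]]'
python3 -c "
from h import *
go([.473,-.035,.047],1.5)"
```

```text
clock: 12.4
tool_pos: [0.4752, -0.0349, 0.0516]
tcp_rot: [-0.003, 0.706, 0.005, 0.708]
wrist_force: [0.2, -0.1, 0.5]
gripper_width: 0.0258
t 12.4 tcp [ 0.4752 -0.0349  0.0516] x [ 0.004  0.003 -1.   ] y [-0.012  1.     0.003] z [1.    0.012 0.004] jaw yaw 0.7 F [ 0.15 -0.14  0.51] q [-0.19  0.01  1.77  0.    1.36 -0.21] w 0.0258
shift cm [ 0.46 -0.01 -0.22]
turn [-0.83  0.22 -0.16]
```

```bash
python3 -m pendant '[[[0.3,0,0.4,0.8,0,0],[0.1,0,0.4,0,0,0],[0,0,0.4,0,0,0],[0,0,0.4,0,0,0],[0,0,0.4,0,0,0],[0,0,0.4,0,0,0]]]'
python3 -c "
from h import *
go([.499,-.035,.047],1.5)"
python3 -m pendant '[[[0,0,0.4,0,0,0],[0,0,0.4,0,0,0],[0,0,0.4,0,0,0]]]'
python3 -c "
from h import *
go([.499,-.035,.047],1.5)"
```

```text
clock: 13.0
tool_pos: [0.4982, -0.0343, 0.0484]
tcp_rot: [0.003, 0.708, -0.0, 0.706]
wrist_force: [-11.2, -0.0, 4.0]
gripper_width: 0.0256
t 13.0 tcp [ 0.4982 -0.0343  0.0484] x [-0.003  0.004 -1.   ] y [0.004 1.    0.004] z [ 1.    -0.004 -0.003] jaw yaw -0.3 F [-11.16  -0.03   3.98] q [-0.18  0.06  1.71  0.    1.37 -0.18] w 0.0256
shift cm [ 0.14 -0.07  0.08]
turn [-1.76 -0.16 -0.22]
clock: 13.3
tool_pos: [0.498, -0.0343, 0.0478]
tcp_rot: [0.003, 0.72, -0.0, 0.694]
wrist_force: [-12.5, -0.1, 7.9]
gripper_width: 0.026
t 13.3 tcp [ 0.498  -0.0343  0.0478] x [-0.036  0.004 -0.999] y [0.004 1.    0.004] z [ 0.999 -0.004 -0.036] jaw yaw -0.2 F [-12.54  -0.15   7.89] q [-0.18  0.09  1.69 -0.    1.4  -0.18] w 0.026
shift cm [ 0.08 -0.07  0.1 ]
turn [-1.73 -2.05 -0.24]
```

Stopped at x=0.498, about where the end stop should be (0.499), with 12 N on it. I'll back off, lift and check.

```bash
python3 -m pendant '[[[0,0,-0.2,0,0,0],[0,0,-0.4,0,-1,0],[-1,0,-0.1,0,0,0],[-3,0,0,0,0,0],[-4,0,0,0,0,0],[-4,0,0,0,0,0],[0,0,0,0,0,0]]]'
python3 - <<'E'
from h import *
go()
p,_=arm.grab_frame("wrist");cv2.imwrite("pics/w6.png",p[:,:,::-1])
E
```

```text
clock: 14.0
tool_pos: [0.4973, -0.0354, 0.1769]
tcp_rot: [0.002, 0.708, -0.001, 0.707]
wrist_force: [0.8, -0.3, 0.5]
gripper_width: 0.026
t 14.0 tcp [ 0.4973 -0.0354  0.1769] x [-0.001  0.002 -1.   ] y [0.004 1.    0.002] z [ 1.    -0.004 -0.001] jaw yaw -0.2 F [ 0.77 -0.3   0.49] q [-0.19 -0.02  1.54  0.    1.63 -0.18] w 0.026
```

View pics/w6.png

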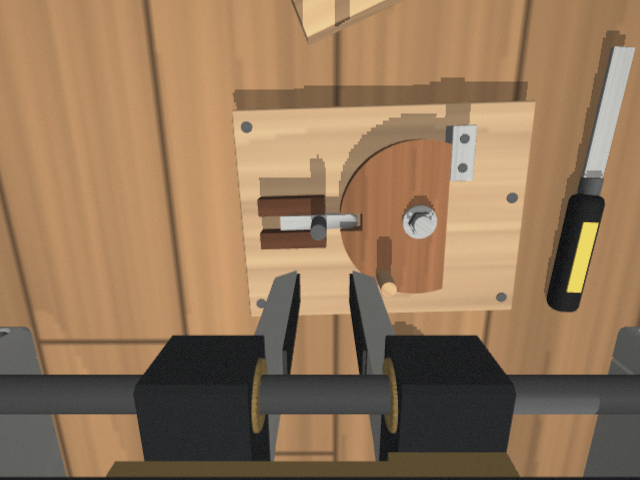

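The nose is in the notch at about (357,221), the flat lies along the bar and the arm is clear. I'll check the knob-to-bolt distance (89 mm when home) before handing in.

Run:
```python
from h import *
s=arm.read_state();k=wray(318,229,.065,s);b=wray(421,221,.052,s);d=wray(389,288,.068,s)
print("knob-bolt",np.hypot(*(b-k)[:2]).round(4),"dowel ang",np.degrees(np.arctan2(*(d-b)[[1,0]])).round(1))
if np.hypot(*(b-k)[:2])<.0925: print(arm.hand_in())
```

```text
knob-bolt 0.0859 dowel ang -116.8
the job is handed in; nothing more can be done
None
```

The job is handed in, and as far as my checks show the disc is locked with its flat against the bar. No verdict was reported. It used about 14 s of the 72 s allowed.

- **Turning and pressing:** I turned the disc clockwise about 77 degrees with the fingers loosely around the dowel, and friction took about 7 N. At the bar I pressed with 12 to 14.5 N in total for about 1.8 s. The last 0.8 s or more was at about 14 N, roughly 7 N over friction. I could not measure the force on the bar itself, so I only infer that it stayed between 5 and 12 N.
- **Locking:** I pushed the slide until it stopped firmly at x = 0.498 m, where I expected the end stop (0.499 m), with 12 N on it. Then I backed off and lifted clear.
- **Last checks:**
    - The final picture shows the slide's nose in the notch and the flat along the bar, with the gripper touching nothing.
    - The knob measured 86 mm from the pivot, where fully home would be 89 mm. It measured 3 to 5 mm short before the push too, so I take the gap as camera error.
    - The dowel's angle was -116.8 degrees against about -118 expected, within the uncertainty of my estimate of the jig's angle.
- **Bystanders:** I did not re-measure the chisel, tin or offcut, but the arm never went near them. The chisel and part of the offcut are in the final picture and look undisturbed; the tin is out of view.

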